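# Change the tube block on a reader's spring-lifted tilting stage

### The job

Change the tube block in the reader: lift the one that has been read out of the tilted stage and stand it flat in the shallow steel tray, then set the waiting block from the bench into the tilted nest, turned so that its notched corner takes the nest's key and it lies fully home. Then press the stage down against its spring until it lies level and the catch holds it. Keep the tubes upright enough not to spill out, and do not push about or tip the flask, beaker, bottle and petri dish around the work.

Things in the scene. Friction and masses are not known exactly. Their poses are not given: they have to be found in the camera images.
- reader: white bench instrument, 255 mm deep (x) and 136 mm wide, fixed. Origin: centre of its underside; x points from its front to its back, and its front faces the right of the bench. The stage, hinged at the front, springs up at the back between side cheeks 43 mm high; behind it (x from 85 mm) stands a head 72 mm high with a grey thumb tab on top (80 mm) and a sprung catch in its front face
- nest (a point): middle of the nest's floor, on the stage's face, moving with it; x up the slope, y left, z square out of the face. A block at home has its origin here (or up to 6 mm up the slope) and its x along this x. The nest is 122 mm long and 75 mm wide, with round bars about it whose tops stand 9 mm above the floor
- key (a point): where the notch point of a seated block lies: on the nest's floor, 49 mm up the slope and 25 mm left (+y) of point nest. The key, a steel block 14.5 x 18.5 mm and 10 mm high, stands here, 6 mm farther up the slope, in the upper left corner of the nest; a block turned the other way rides up on it and cannot lie flat
- ledge (a point): the place to press: middle of the ribbed ledge at the free end of the stage, on its face, 157 mm from the hinge line. The ledge is 36 mm deep (15 mm down the slope to a bar, 19 mm up to the end) and 92 mm wide. It sinks along an arc about point stage_hinge
- stage_hinge (a point): middle of the stage's hinge line, which runs along the reader's y, 37 mm above the bench and 3 mm below the plane of the stage's face; point nest lies 70 mm from it along the stage
- stage (a joint): angle of the stage (rad): 0 level; its spring holds it up at 0.5 (29 degrees) against a stop, face leaning to the front. It can be pressed to -0.015. At the ledge it takes about 6 to 10 N, and up to 20 N near level, where its end passes the catch; that engages at about 0 and holds it there. Let go sooner, it springs up
- read_block: the block that has been read, at the start home in the tilted nest. Aluminium 24-hole tube block with a few capped tubes, on a grey foot plate 116 x 70 x 6 mm. Origin: centre of the foot's underside; x along its length towards the bare end, z up. The block stands on x -55 to 35, y -30 to 30 mm, its plain sides reach z = 35, the caps 42 mm; about 0.35 kg
- next_block: the waiting block, at the start flat on the bench left or right of the reader, any way round. Aluminium 24-hole tube block with a few capped tubes, on a grey foot plate 116 x 70 x 6 mm. Origin: centre of the foot's underside; x along its length towards the bare end, z up. The block stands on x -55 to 35, y -30 to 30 mm, its plain sides reach z = 35, the caps 42 mm; about 0.35 kg
- read_block_notch (a point): the corner notch of the block that has been read, cut 18 mm (x) by 20 mm (y) out of the +x +y corner of the bare end of its foot. Point: body x = 49, y = 25, z = 0 mm. Grasp the block across its 60 mm width (along body y) at body x = -10 mm with the fingertips about 17 mm above the foot's underside, clear of the foot and of the nest's bars
- next_block_notch (a point): the corner notch of the waiting block, cut 18 mm (x) by 20 mm (y) out of the +x +y corner of the bare end of its foot. Point: body x = 49, y = 25, z = 0 mm. The block is grasped as the other one is: across its 60 mm width at body x = -10 mm, fingertips about 17 mm above the underside
- tray: shallow steel tray, 190 mm (x) by 140 mm (y), walls 3 mm thick and 14 mm high, floor 3 mm thick, fixed to the bench on the side of the reader where the waiting block is not. Origin: centre of its underside
- flask: conical glass flask, 79 mm wide at its foot, 108 mm high, loose, between the robot and the reader. Origin: centre of its underside
- petri_dish: closed petri dish, 90 mm across, 16 mm high, loose, to the left of the flask. Origin: centre of its underside
- water_bottle: white plastic bottle with a blue cap, 68 mm across, 150 mm high, loose, to the left of the reader. Origin: centre of its underside
- beaker: small glass beaker, 51 mm across, 70 mm high, loose, to the right of the reader, farther from the robot. Origin: centre of its underside

How it is judged:
By the outcome, as a careful person would: the job done as asked, in the order asked, and still so for the second after the job is handed in, with the robot touching nothing.
It also fails if it takes over 72 s, if anything falls off the work surface, if the arm or the gripper's body presses on something with over 40 N, if the wrist force passes 120 N, or if a joint passes its speed limit or range.

### The arm

A 6-joint arm with a two-finger parallel gripper is mounted at the origin on a cart in front of the work surface, level with it; the furniture and walls round the work are solid. World frame = base frame: x ahead of the robot, y to its left, z up, the work surface at z = 0. Lengths are in m, angles in rad, forces in N, time in s.
With the tool pointing down it reaches from about 0.35 to 0.775 m from the base axis. Payload 7.3 kg.
Tool frame: the origin (TCP) lies at the very end of the fingers, on their centre line; the grasp point (between the pads) lies 19 mm behind it (robot.tcp_to_grasp is the z of the grasp point in the tool frame, in m); z points along the fingers, y is the line along which they close (so a half turn about z gives the same grasp; the last joint's range is limited). The gripper opens to 92 mm and grips with 3 to 60 N. Pads are 19 mm wide; open, the fingers measure 130 mm over their backs; the gripper's body (75 mm by 190 mm) begins 47 mm behind the grasp point.
Start: joints at [1.04, 0.342, 1.524, -0, 1.275, -0.146], TCP at [0.197, 0.487, 0.227] pointing down, gripper open.
Joint ranges: [-2.53, 2.53], [-0.77, 2.02], [0.04, 2.7], [-1, 4.14], [0.28, 2.66], [-3.11, 3.11]. Speed limits (rad/s): [2.57, 2.57, 3.14, 3.14, 3.14, 3.14].

### API

Orientations are given as [roll, pitch, yaw] about the fixed x, y, z axes, in that order (R = Rz(yaw) Ry(pitch) Rx(roll)).
In Python, from cell import monitor, read_camera, get_calibration, job, robot gives the robot as it stands. The module is installed in compiled form; this text tells all that it offers.
- The arm moves only by the tool send_rows, never from a script. Its argument "targets" is a list of rows, each an object with "translation": the shift along the tool's x, y, z in cm, a list of three; "spin": the turn about the tool's z in degrees; "jaw": the opening, from 0 (shut) to 1 (fully open). A call has exactly 5 rows; each row is the pose to reach, as a shift and turn from the pose commanded when the call began, along the tool's axes at that moment; what a row does not reach only later rows make up. A row lasts 1/10 s, in which the tool goes at most 50 mm and 8.59 degrees, less where a joint would pass 70% of its speed; a pose out of reach is approached as far as the arm can. A call with a gripper value outside its range is refused whole. The fingers move at their own pace and stop on an object; "force" is the grip in N (left out, the last holds). Time passes only in rows, so rows that repeat a pose let the fingers close, or fill a call up. It gives the time, the measured TCP pose, the force, the opening and the grip force at its end, in the units of the state.
- monitor.observe(): the state, without advancing time (a new reading comes with each control period).
- read_camera(name): name is "scene" or "top" or "wrist"; returns (picture, depth): 384x512x3 uint8, red, green, blue; 384x512 float32, m along the optical axis (not along the pixel's ray), 0 where there is no reading.
- get_calibration(name): a dict with "intrinsics" (3x3 intrinsics, pixels), "origin" and "orientation" of the camera in the world; the wrist camera has in their place "hand_eye" (4x4, takes a point from camera to tool coordinates, whose origin is the TCP and whose axes are the flange's). Camera axes: x right, y up, looking along -z (the intrinsics and any distortion apply to the point x, -y, -z); pixel columns grow to the right and rows downward; lengths in m; the calibration is good to about 2 mm. The wrist camera is an equidistant fisheye: a pixel r from the principal point sees the ray r / f radians off the axis. A picture is of the moment at which its call begins: read the wrist's pose just before it. get_calibration takes no time and is no camera call.
- job.hand_in(): hands the job in; it is judged then, once.
The state is a dict: "time": time; "qpos": joint angles; "qvel": joint speeds; "joint_efforts": joint torques, N m; "tool_pos": TCP position; "tool_rot": TCP orientation; "contact_force": force on the tool from outside, world axes, zero at the start; "torque": the same for the moment, N m; "opening": finger opening in m; "grip_force": force on a finger pad.
Only numpy, scipy, OpenCV 4.12 (cv2) and the standard library are available. Lean on these libraries where they do the work, as an engineer would, in place of code of your own. Each camera call takes 0.05 s, during which the arm holds its last target. There are 200 camera calls.

## Working session

There is one attempt and no reset: what is moved stays moved. The work goes in short steps, Python scripts to look and compute and a tool call to move; the robot and the scene stay as the last step left them, time stands still between calls to the robot, and variables do not carry over. Pictures are saved under pics/ and viewed, at most 10 in all, crops included, and the job is handed in when it is done.

Besides the shell and the picture viewer there is one more tool, called after ">>>" in YAML: its name, and indented under it one key for each argument. send_rows: Moves the arm, as the interface text tells. Its arguments: {"type":"object","properties":{"targets":{"type":"array"},"force":{"type":"number"}},"required":["targets"]}

```bash
mkdir -p pics
cat > h.py <<'E'
import numpy as np, cv2
from scipy.spatial.transform import Rotation as R
from cell import monitor, read_camera, get_calibration, job, robot
def cloud(name):
    """world points per pixel (HxWx3, nan where none) for a fixed camera"""
    c=get_calibration(name); im,d=read_camera(name)
    K=np.array(c["intrinsics"]); o=np.array(c["orientation"],float)
    Rm=o if o.shape==(3,3) else R.from_euler('xyz',o).as_matrix()
    v,u=np.mgrid[:d.shape[0],:d.shape[1]]
    x=(u-K[0,2])/K[0,0]; y=(v-K[1,2])/K[1,1]
    P=np.stack([x*d,-y*d,-d],-1)@Rm.T+np.array(c["origin"])
    P[d<=0]=np.nan
    return im,d,P
E
python3 - <<'E'
from h import *
s=monitor.observe(); print(s)
for n in("scene","top","wrist"): print(n,get_calibration(n))
ims=[]
for n in("scene","top"):
    im,d,P=cloud(n); np.savez(f"{n}0.npz",im=im,P=P,d=d)
    cv2.imwrite(f"pics/{n}0.png",cv2.resize(im[:,:,::-1],(800,600),interpolation=cv2.INTER_CUBIC))
E
```

```text
{'time': 0.0, 'qpos': array([ 1.04002361e+00,  3.42731628e-01,  1.52502450e+00, -1.54104079e-05,
        1.27541127e+00, -1.45947782e-01]), 'qvel': array([ 0.0008429 ,  0.00140222, -0.00022367, -0.00029201, -0.0016204 ,
        0.00071062]), 'joint_efforts': array([-2.85926275e-03, -4.31247926e+01, -2.44216686e+01,  7.15565588e-02,
        5.60635119e-02, -8.05977766e-05]), 'tool_pos': array([0.19682902, 0.48625819, 0.22603774]), 'tool_rot': array([-3.14003251e+00, -2.14436042e-04,  2.75677205e+00]), 'contact_force': array([-0.80629834, -0.8558035 ,  0.17344721]), 'torque': array([0.01846005, 0.03858552, 0.00867838]), 'grip_force': 0.0, 'opening': 0.09153687619522452}
scene {'intrinsics': array([[432.53427362,   0.        , 250.2446402 ],
       [  0.        , 432.53427362, 196.51355974],
       [  0.        ,   0.        ,   1.        ]]), 'origin': array([ 0.01623076, -0.89266534,  0.83417641]), 'orientation': array([ 0.95593742,  0.0013529 , -0.47245032])}
top {'intrinsics': array([[463.33738952,   0.        , 252.25583873],
       [  0.        , 463.33738952, 182.69149418],
       [  0.        ,   0.        ,   1.        ]]), 'origin': array([0.42727501, 0.07097628, 1.36305511]), 'orientation': array([ 0.05741789, -0.01560036, -1.57593029])}
wrist {'intrinsics': array([[297.31863964,   0.        , 257.46493235],
       [  0.        , 297.31863964, 190.67099423],
       [  0.        ,   0.        ,   1.        ]]), 'hand_eye': array([[ 6.64202059e-04,  9.55581721e-01,  2.94725521e-01,
         7.92681755e-02],
       [ 9.99999758e-01, -5.74228373e-04, -3.91821385e-04,
        -3.83772770e-04],
       [-2.05177597e-04,  2.94725710e-01, -9.55581872e-01,
        -1.57895739e-01],
       [ 0.00000000e+00,  0.00000000e+00,  0.00000000e+00,
         1.00000000e+00]])}
```

View pics/top0.png

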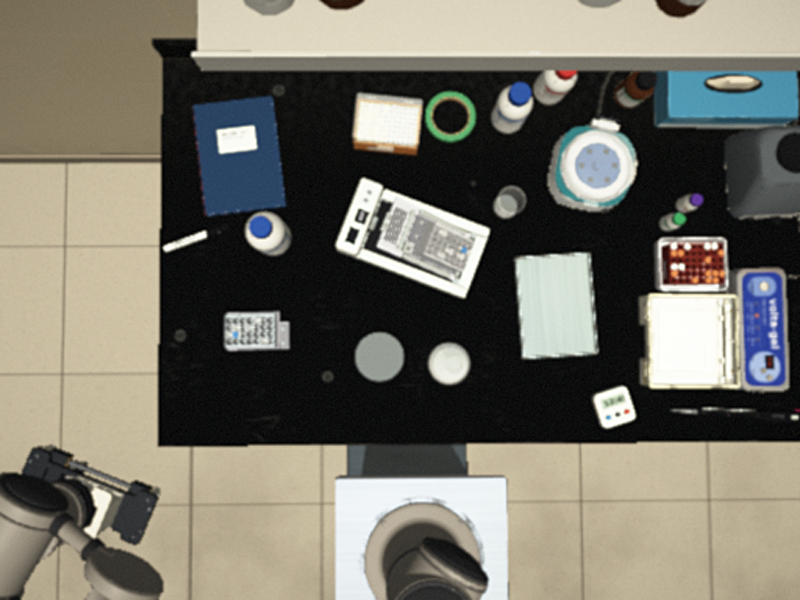

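View pics/scene0.png

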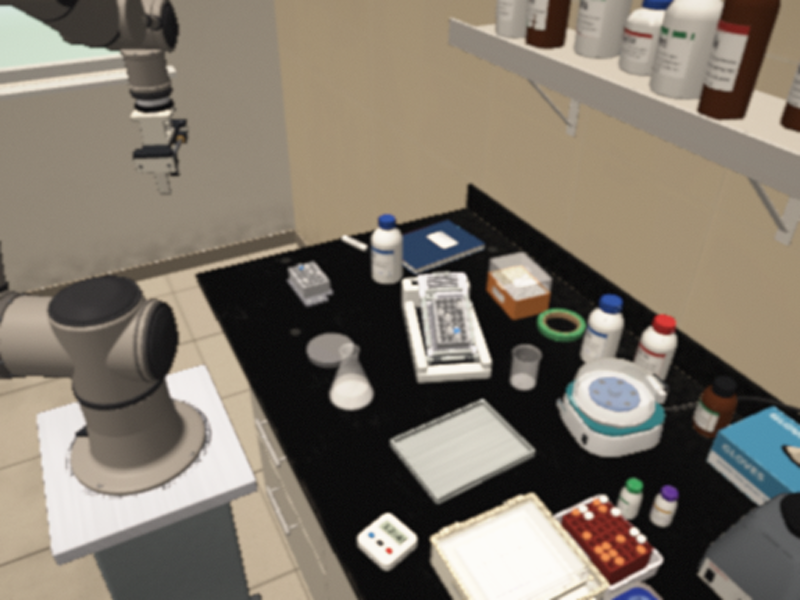

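Run:
```python
from h import *
z=np.load("top0.npz"); im,P=z["im"],z["P"]; S=np.load("scene0.npz")
def reg(P,u0,u1,v0,v1):   # 800x600 px
    k=.64; return P[int(v0*k):int(v1*k),int(u0*k):int(u1*k)].reshape(-1,3)
def rect(Q,t):
    r=cv2.minAreaRect((Q[:,:2]*1000).astype(np.float32)); print(t,len(Q),np.round(r[0],1),np.round(r[1],1),round(r[2],1),'z',np.round(np.percentile(Q[:,2]*1000,[5,50,95]),1))
def pick(Q,a,b): return Q[(Q[:,2]>a)&(Q[:,2]<b)]
Q=reg(P,300,345,250,330); print("bench z",np.nanmedian(Q[:,2])); Q=reg(P,440,500,290,330); print(np.nanmedian(Q[:,2]))
B=reg(P,205,305,300,365); rect(pick(B,.004,.06),"nb all"); rect(pick(B,.027,.06),"nb top"); rect(pick(B,.003,.012),"nb foot")
Rr=reg(P,325,500,170,305); rect(pick(Rr,.02,.1),"reader"); rect(pick(Rr,.066,.078),"head"); rect(pick(Rr,.036,.047),"cheek")
T=reg(P,505,610,240,370); rect(pick(T,.003,.03),"tray")
for t,a in dict(bottle=(235,300,200,262),flask=(420,480,330,395),petri=(345,412,325,390),beaker=(485,532,175,225)).items(): rect(pick(reg(P,*a),.006,.2),t)
v,u=np.mgrid[:384,:512]
# crops enlarged
a=cv2.resize(im[100:200,205:325],(800,667),interpolation=cv2.INTER_CUBIC)[:440]
b=cv2.resize(im[190:235,130:200],(600,386),interpolation=cv2.INTER_CUBIC)
a=cv2.resize(a,(500,275));c=np.zeros((600,500,3),np.uint8);
A=cv2.resize(im[110:195,205:325],(500,354),interpolation=cv2.INTER_CUBIC);b=cv2.resize(im[190:235,130:200],(380,244),interpolation=cv2.INTER_CUBIC)
c[:354]=A;c[354:598,:380]=b
cv2.imwrite("pics/crop0.png",c[:,:,::-1])
```

```text
bench z -0.0005594489207900732
-0.0005890087476108086
nb all 989 [420.9 313.3] [181.4 116.5] 89.7 z [ 4.5 26.2 41.1]
nb top 479 [422.7 314.2] [60.  91.5] 0.3 z [28.6 34.9 43.4]
nb foot 416 [420.9 312.1] [184.2 116.7] 89.7 z [ 3.2  5.  10.1]
reader 3197 [617.4   2. ] [259.3 195.8] 68.9 z [24.1 48.  95.7]
head 808 [607.7   8.7] [281.  150.4] 82.3 z [67.2 71.3 76.5]
cheek 870 [615.9  -2.6] [240.4 195.2] 68.8 z [37.4 41.5 45.9]
tray 1467 [ 471.3 -256.5] [195.9 242.6] 89.2 z [ 3.2  4.9 14.1]
bottle 782 [612.3 288.5] [109.8 118.9] 0.6 z [ 11.2 107.1 151.7]
flask 581 [359.3 -51.3] [ 93.6 107.4] 89.7 z [  9.7  33.9 104.8]
petri 764 [376.1  82.9] [122.5 110.2] 89.7 z [ 9.9 15.1 19.8]
beaker 217 [ 668.2 -160.5] [56.7 96.4] 84.8 z [ 7.3 43.3 70.2]
```

View pics/crop0.png

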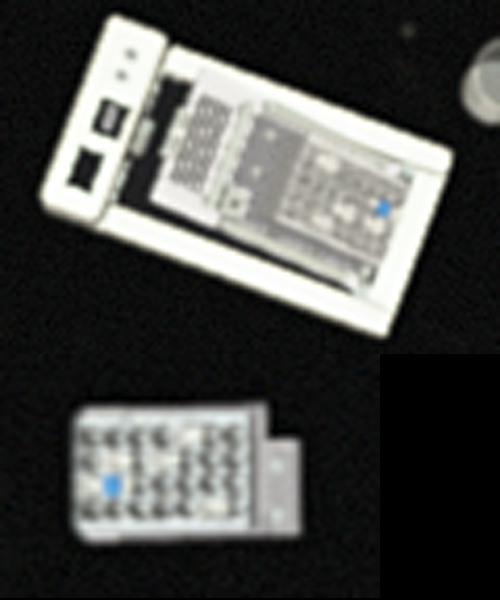

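```bash
cat >> h.py <<'E'
def clean(P,d,tol=.008):
    k=np.ones((3,3),np.uint8)
    e=cv2.dilate(d,k)-cv2.erode(d,k)
    Q=P.copy(); Q[(e>tol)|(d<=0)]=np.nan
    return Q
def reg(P,u0,u1,v0,v1):
    k=.64; Q=P[int(v0*k):int(v1*k),int(u0*k):int(u1*k)].reshape(-1,3); return Q[np.isfinite(Q[:,0])]
def pick(Q,a,b): return Q[(Q[:,2]>a)&(Q[:,2]<b)]
def rect(Q,t):
    r=cv2.minAreaRect((Q[:,:2]*1000).astype(np.float32)); print(t,len(Q),np.round(r[0],1),np.round(r[1],1),round(r[2],1),'z',np.round(np.percentile(Q[:,2]*1000,[5,50,95]),1)); return r
def ray(name,uv,z):
    """pixels (native) -> world points on plane z"""
    c=get_calibration(name); K=np.array(c["intrinsics"]); Rm=R.from_euler('xyz',c["orientation"]).as_matrix(); o=np.array(c["origin"])
    uv=np.atleast_2d(uv).astype(float); r=np.c_[(uv[:,0]-K[0,2])/K[0,0],-(uv[:,1]-K[1,2])/K[1,1],-np.ones(len(uv))]@Rm.T
    return o+r*((z-o[2])/r[:,2])[:,None]
E
python3 - <<'E'
from h import *
z=np.load("top0.npz"); im,P,d=z["im"],z["P"],z["d"]; C=clean(P,d)
B=reg(C,205,305,300,365); rect(pick(B,.027,.06),"nb top")
Rr=reg(C,325,500,170,305); rect(pick(Rr,.066,.078),"head"); rect(pick(Rr,.038,.046),"cheek")
T=reg(C,505,610,240,370); rect(pick(T,.0,.03),"tray")
for t,a in dict(bottle=(235,300,200,262),flask=(420,480,330,395),petri=(345,412,325,390),beaker=(485,532,175,225)).items(): rect(pick(reg(C,*a),.006,.2),t)
# masks -> rays
g=im.astype(int)
def mrect(mask,a,zz,t):
    m=np.zeros(mask.shape,np.uint8);k=.64;sl=(slice(int(a[2]*k),int(a[3]*k)),slice(int(a[0]*k),int(a[1]*k)));m[sl]=mask[sl]
    n,l,st,_=cv2.connectedComponentsWithStats(m); i=1+np.argmax(st[1:,4]); c=max(cv2.findContours((l==i).astype(np.uint8),0,1)[0],key=len)[:,0]
    return rect(ray("top",c,zz),t),c
v=g.min(2)
mrect((v>60).astype(np.uint8),(205,300,300,365),.006,"nb mask@foot"); mrect((v>60).astype(np.uint8),(205,300,300,365),.035,"nb mask@top")
for th in(60,90,120): mrect((v>th).astype(np.uint8),(505,610,240,370),.014,"tray mask"+str(th))
for th in(90,150): 
  r,c=mrect((v>th).astype(np.uint8),(325,500,170,305),.043,"reader"+str(th))
  h=cv2.approxPolyDP(cv2.convexHull(c),3,True)[:,0]; print(h.tolist()); print(np.round(ray("top",h,.043)[:,:2]*1000).tolist(),np.round(ray("top",h,.072)[:,:2]*1000).tolist())
E
```

```text
nb top 18 [428.  312.7] [74.2 43.5] 76.1 z [31.7 39.4 44.5]
head 296 [602.1  44.8] [180.3 127.1] 68.9 z [68.2 71.3 75.3]
cheek 180 [583.9  -2.6] [193.9 128.2] 68.8 z [38.6 42.  45.1]
tray 1264 [ 471.3 -257. ] [196.4 242.5] 89.3 z [0.2 2.1 5.6]
bottle 138 [633.  291.4] [121.   66.5] 37.8 z [ 13.  116.9 152. ]
flask 19 [357.4 -56.6] [14.7 14.5] 88.1 z [24.5 26.2 28.9]
petri 269 [374.   77.8] [79.8 77.8] 44.8 z [11.2 15.  18.6]Traceback (most recent call last):
  File "<stdin>", line 6, in <module>
  File "h.py", line 23, in rect
    r=cv2.minAreaRect((Q[:,:2]*1000).astype(np.float32)); print(t,len(Q),np.round(r[0],1),np.round(r[1],1),round(r[2],1),'z',np.round(np.percentile(Q[:,2]*1000,[5,50,95]),1)); return r
                                                                                                                                      ~~~~~~~~~~~~~^^^^^^^^^^^^^^^^^^^^^^^
    return _quantile_unchecked(
        a, q, axis, out, overwrite_input, method, keepdims, weights)
    return _ureduce(a,
                    func=_quantile_ureduce_func,
    ...<5 lines>...
                    overwrite_input=overwrite_input,
                    method=method)
    r = func(a, **kwargs)
    result = _quantile(arr,
                       quantiles=q,
    ...<2 lines>...
                       out=out,
                       weights=wgt)
    slices_having_nans = np.isnan(arr[-1, ...])
                                  ~~~^^^^^^^^^
IndexError: index -1 is out of bounds for axis 0 with size 0
```

Run:
```python
from h import *
z=np.load("top0.npz"); im,P,d=z["im"],z["P"],z["d"]
g=im.astype(int)
def mrect(mask,a,zz,t):
    m=np.zeros(mask.shape,np.uint8);k=.64;sl=(slice(int(a[2]*k),int(a[3]*k)),slice(int(a[0]*k),int(a[1]*k)));m[sl]=mask[sl]
    n,l,st,_=cv2.connectedComponentsWithStats(m); i=1+np.argmax(st[1:,4]); c=max(cv2.findContours((l==i).astype(np.uint8),0,1)[0],key=len)[:,0]
    return rect(ray("top",c,zz),t),c
v=g.min(2)
mrect((v>60).astype(np.uint8),(205,300,300,365),.006,"nb mask@foot"); mrect((v>60).astype(np.uint8),(205,300,300,365),.035,"nb mask@top")
for th in(60,120): mrect((v>th).astype(np.uint8),(505,610,240,370),.014,"tray mask"+str(th))
for th in(90,150): 
  r,c=mrect((v>th).astype(np.uint8),(325,500,170,305),.043,"reader"+str(th))
  h=cv2.approxPolyDP(cv2.convexHull(c),3,True)[:,0]; print(h.tolist()); print(np.round(ray("top",h,.043)[:,:2]*1000).tolist(),np.round(ray("top",h,.072)[:,:2]*1000).tolist())
b=(g[:,:,2]>g[:,:,0]+40)&(g[:,:,2]>g[:,:,1]+15)
for t,a,zz in(("cap",(235,300,200,262),.15),): mrect(b.astype(np.uint8),a,zz,t)
mrect((v>60).astype(np.uint8),(345,412,325,390),.016,"petri")
mrect((v>60).astype(np.uint8),(420,480,330,395),.01,"flask")
mrect((v>45).astype(np.uint8),(485,532,175,225),.07,"beaker")
```

```text
nb mask@foot 125 [422.2 307.1] [122.7  72.7] 89.7 z [6. 6. 6.]
nb mask@top 125 [422.3 302.1] [120.1  71.2] 89.7 z [35. 35. 35.]
tray mask60 223 [ 467.8 -252.5] [194.4 146.7] 3.5 z [14. 14. 14.]
tray mask120 224 [ 466.8 -252.4] [190.9 141.4] 3.5 z [14. 14. 14.]
reader90 255 [591.6  16.2] [258.5 144.4] 68.8 z [43. 43. 43.]
[[231, 114], [313, 146], [297, 190], [215, 159]]
[[701.0, 110.0], [608.0, -125.0], [482.0, -78.0], [571.0, 156.0]] [[695.0, 109.0], [604.0, -121.0], [480.0, -74.0], [568.0, 154.0]]
reader150 252 [591.8  16.3] [255.6 141.1] 68.8 z [43. 43. 43.]
[[232, 114], [312, 146], [296, 190], [216, 159]]
[[701.0, 107.0], [608.0, -122.0], [482.0, -75.0], [571.0, 153.0]] [[695.0, 106.0], [604.0, -118.0], [480.0, -72.0], [568.0, 152.0]]
cap 74 [632.8 278.1] [84.1 18.6] 89.9 z [150. 150. 150.]
petri 89 [374.1  79.2] [90.  91.9] 44.7 z [16. 16. 16.]
flask 76 [359.4 -51. ] [75.8 78.3] 89.6 z [10. 10. 10.]
beaker 56 [ 652.4 -157. ] [49.9 62.6] 44.4 z [70. 70. 70.]
```

>>> send_rows:
  targets:
    - {"translation":[-3.6,-2.2,0],"spin":0,"jaw":1}
    - {"translation":[-7.2,-4.4,0],"spin":0,"jaw":1}
    - {"translation":[-10.8,-6.6,0],"spin":0,"jaw":1}
    - {"translation":[-14.4,-8.8,0],"spin":0,"jaw":1}
    - {"translation":[-18,-11,0],"spin":0,"jaw":1}

```text
time: 0.6
tool_pos: [0.3231, 0.3156, 0.2265]
tool_rot: [-3.141, -0.0, 2.757]
contact_force: [0.2, -0.1, -0.3]
opening: 0.0918
grip_force: 0.0
```

>>> send_rows:
  targets:
    - {"translation":[-3.6,-2.2,0],"spin":0,"jaw":1}
    - {"translation":[-7.2,-4.4,0],"spin":0,"jaw":1}
    - {"translation":[-10.8,-6.6,0],"spin":0,"jaw":1}
    - {"translation":[-14.4,-8.8,0],"spin":0,"jaw":1}
    - {"translation":[-18,-11,0],"spin":0,"jaw":1}

```text
time: 1.1
tool_pos: [0.4487, 0.146, 0.2265]
tool_rot: [-3.142, -0.0, 2.757]
contact_force: [0.0, 1.1, -0.8]
opening: 0.092
grip_force: 0.0
```

>>> send_rows:
  targets:
    - {"translation":[-3.6,-2.2,0],"spin":6,"jaw":1}
    - {"translation":[-7.2,-4.4,0],"spin":12,"jaw":1}
    - {"translation":[-10.8,-6.6,0],"spin":18,"jaw":1}
    - {"translation":[-14.4,-8.8,0],"spin":24,"jaw":1}
    - {"translation":[-18,-11,0],"spin":30,"jaw":1}

```text
time: 1.6
tool_pos: [0.5743, -0.0235, 0.2263]
tool_rot: [-3.141, -0.001, 2.229]
contact_force: [0.9, 0.2, -0.4]
opening: 0.0916
grip_force: 0.0
```

>>> send_rows:
  targets:
    - {"translation":[0,0,0],"spin":8,"jaw":1}
    - {"translation":[0,0,0],"spin":16,"jaw":1}
    - {"translation":[0,0,0],"spin":24,"jaw":1}
    - {"translation":[0,0,0],"spin":32,"jaw":1}
    - {"translation":[0,0,0],"spin":40,"jaw":1}

```text
time: 2.1
tool_pos: [0.5735, -0.022, 0.2262]
tool_rot: [-3.141, -0.0, 1.529]
contact_force: [0.2, 0.3, 0.7]
opening: 0.0918
grip_force: 0.0
```

>>> send_rows:
  targets:
    - {"translation":[0,0,0],"spin":8,"jaw":1}
    - {"translation":[0,0,0],"spin":16,"jaw":1}
    - {"translation":[0,0,0],"spin":19,"jaw":1}
    - {"translation":[0,0,0],"spin":19,"jaw":1}
    - {"translation":[0,0,0],"spin":19,"jaw":1}

```text
time: 2.6
tool_pos: [0.5735, -0.0219, 0.2264]
tool_rot: [-3.141, 0.0, 1.205]
contact_force: [-0.5, 0.6, -1.2]
opening: 0.0917
grip_force: 0.0
```

```bash
cat >> h.py <<'E'
def wrist(tag):
    s=monitor.observe(); im,d=read_camera("wrist"); c=get_calibration("wrist"); K=c["intrinsics"]
    v,u=np.mgrid[:384,:512]; x=(u-K[0,2])/K[0,0]; y=(v-K[1,2])/K[1,1]; th=np.hypot(x,y); k=np.sinc(th/np.pi)
    r=np.stack([x*k,-y*k,-np.cos(th)],-1)
    H=c["hand_eye"]; Rt=R.from_euler('xyz',s["tool_rot"]).as_matrix()
    o=Rt@H[:3,3]+s["tool_pos"]; D=r@(Rt@H[:3,:3]).T
    P=o+D*(d/np.cos(th))[...,None]; P[d<=0]=np.nan
    np.savez(f"w{tag}.npz",im=im,d=d,P=P,o=o,D=D)
    cv2.imwrite(f"pics/w{tag}.png",cv2.resize(im[:,:,::-1],(800,600),interpolation=cv2.INTER_CUBIC))
    return im,d,P,o,D
def at(o,D,u,v,z):
    """800x600 pixel of wrist view -> world at height z"""
    r=cv2.remap(D.astype(np.float32),np.float32([[u*.64-.18]]),np.float32([[v*.64-.18]]),1)[0,0]
    return o+r*(z-o[2])/r[2]
def totool(dv,yaw=None):
    """world shift (m) -> tool axes, cm"""
    Rt=R.from_euler('xyz',monitor.observe()["tool_rot"]).as_matrix(); return np.round(Rt.T@np.asarray(dv)*100,2)
E
python3 -c "
from h import *
wrist('1')"
```

```text
(no output)
```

View pics/w1.png

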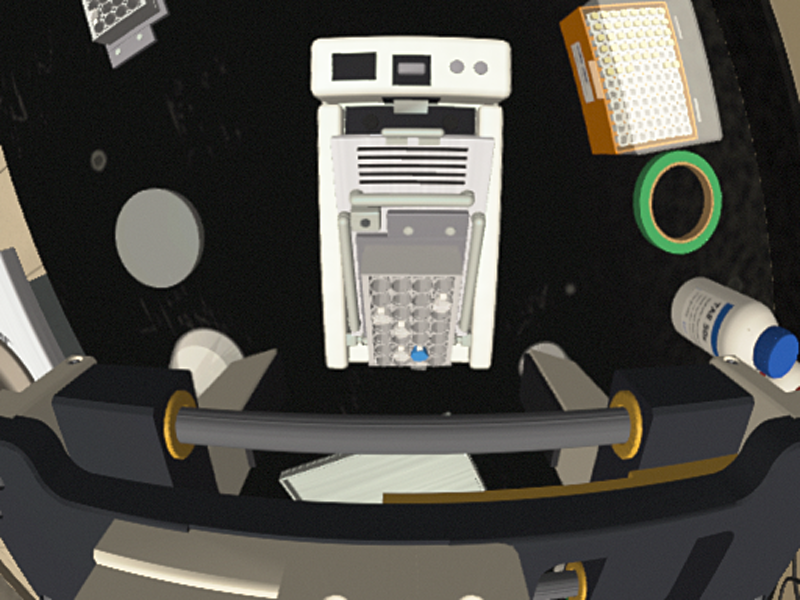

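Run:
```python
from h import *
z=np.load("w1.npz"); im,d,P,o,D=[z[k] for k in("im","d","P","o","D")]
g=im.astype(int); m=((g.min(2)>170)&(g.max(2)-g.min(2)<40)).astype(np.uint8); m[250:]=0
m[:,:190]=0; m[:,335:]=0
def cast(uv,zz): return np.array([at(o,D,u/.64+.28,v/.64+.28,zz) for u,v in uv])[:,:2]*1000
L=[];Rr=[]
for v in range(80,220,6):
    x=np.flatnonzero(m[v]); L.append((x[0]-.5,v)); Rr.append((x[-1]+.5,v))
L=cast(L,.043);Rr=cast(Rr,.043)
for q in(L,Rr):
    f=cv2.fitLine(q.astype(np.float32),cv2.DIST_HUBER,0,.01,.01).ravel(); print("edge dir",np.degrees(np.arctan2(f[1],f[0]))%180,f[2:])
    q_dir=f[:2]*np.sign(f[1])
f1=cv2.fitLine(np.r_[L-L.mean(0),Rr-Rr.mean(0)].astype(np.float32),cv2.DIST_HUBER,0,.01,.01).ravel(); ex=f1[:2]*np.sign(f1[1]); ey=np.array([-ex[1],ex[0]])
print("yaw",np.degrees(np.arctan2(ex[1],ex[0])),"edge y",(L@ey).mean(),(Rr@ey).mean())
yc=((L@ey).mean()+(Rr@ey).mean())/2
top=[];bot=[]
for u in range(205,325,8):
    x=np.flatnonzero(m[:,u]); 
    if len(x): top.append((u,x[0]-.5))
for u in list(range(211,219))+list(range(306,313)):
    x=np.flatnonzero(m[:,u]); bot.append((u,x[-1]+.5))
t=np.median(cast(top,.072)@ex);b=np.median(cast(bot,.043)@ex); print("back",t,"front",b,"len",t-b)
c=(t+b)/2*ex+yc*ey; print("reader centre",c)
np.savez("reader.npz",c=c/1000,ex=ex,ey=ey)
# depth points on stage face / block in reader frame
def rd(u,v):
    p=np.nanmedian(P[int(v*.64)-1:int(v*.64)+2,int(u*.64)-1:int(u*.64)+2].reshape(-1,3),0)*1000; q=p[:2]-c; return np.round([q@ex,q@ey,p[2]],1)
for n,uv in dict(ledgeL=(350,150),ledgeR=(480,150),ledgemid=(412,172),ledgeend=(412,143),bar=(412,197),key=(365,218),foot=(430,225),foot2=(450,240),blk=(412,265),cheekL=(330,250),cheekR=(488,250),head=(440,85),bench=(250,300)).items(): print(n,rd(*uv))
```

```text
edge dir 68.713104 [533.15564   43.718906]
edge dir 68.925224 [649.94104  -24.889168]
yaw 68.83605 edge y -481.4214841478042 -615.0892013633908
back 350.7159648980828 front 102.19581989333204 len 248.52014500475076
reader centre [593.03528979  13.2407878 ]
ledgeL [ 45.1  34.5 120.7]
ledgeR [ 45.8 -38.4 121.2]
ledgemid [ 32.3   0.2 113.5]
ledgeend [ 49.2   0.5 122.8]
bar [1.770e+01 1.000e-01 1.136e+02]
key [  5.2  27.8 110.1]
foot [ -0.4 -11.7 102.8]
foot2 [-10.  -25.   96.8]
blk [-22.6  -0.3 112.8]
cheekL [-27.9  59.6  42.8]
cheekR [-27.1 -59.3  42.6]
head [ 90.9 -18.8  71.3]
bench [-81.5 142.   -1.1]
```

Run:
```python
from h import *
z=np.load("w1.npz"); im,P=z["im"],z["P"]*1000
r=np.load("reader.npz"); c,ex,ey=r["c"]*1000,r["ex"],r["ey"]
q=P[...,:2]-c; X,Y,Z=q@ex,q@ey,P[...,2]; ca,sa=np.cos(.5),np.sin(.5)
n0=np.array([-39.5,73.5]); S=(X-n0[0])*ca+(Z-n0[1])*sa; N=-(X-n0[0])*sa+(Z-n0[1])*ca
for u in(290,):
    for v in range(85,236,2): print(v,u,im[v,u].tolist(),*np.round([S[v,u],Y[v,u],N[v,u]],1),end=' | ')
print()
# plane fit of ledge
m=(S>70)&(S<105)&(abs(Y)<40)&(abs(N)<4); A=np.c_[X[m],np.ones(m.sum())]; f=np.linalg.lstsq(A,Z[m],rcond=None)[0]; print("ledge",m.sum(),np.arctan(f[0]),np.median(N[m]))
m=(S>36)&(S<57)&(abs(Y)<30)&(N>4)&(N<10); print("foot N",np.median(N[m]))
m=(S>-50)&(S<34)&(abs(Y)<33)&(N>33)&(N<39); print("top N",np.median(N[m]),np.percentile(S[m],[1,99]),np.percentile(Y[m],[1,99]))
m=(N>8.5)&(N<14)&(abs(Y-27)<12)&(S>40)&(S<70); print("key",m.sum(),np.percentile(S[m],[2,50,98]),np.percentile(Y[m],[2,50,98]),np.median(N[m]))
```

```text
85 290 [48, 45, 48] 65.7 -33.1 -88.4 | 87 290 [170, 164, 162] 104.7 -23.0 -1.8 | 89 290 [240, 238, 235] 103.8 -22.9 0.4 | 91 290 [229, 224, 221] 102.1 -22.9 1.0 | 93 290 [240, 236, 233] 100.3 -23.0 1.2 | 95 290 [35, 33, 32] 98.5 -23.1 1.6 | 97 290 [204, 199, 194] 96.4 -23.2 1.5 | 99 290 [198, 195, 190] 94.3 -23.4 1.4 | 101 290 [41, 38, 37] 91.8 -23.6 0.5 | 103 290 [236, 230, 225] 89.2 -23.9 -0.5 | 105 290 [100, 96, 93] 87.7 -23.9 0.6 | 107 290 [123, 117, 116] 86.1 -23.9 1.3 | 109 290 [238, 235, 230] 83.9 -24.1 1.1 | 111 290 [50, 47, 46] 81.6 -24.3 0.9 | 113 290 [211, 206, 200] 79.2 -24.5 0.3 | 115 290 [162, 157, 154] 77.0 -24.6 0.3 | 117 290 [52, 51, 50] 75.5 -24.6 1.4 | 119 290 [234, 230, 228] 72.6 -24.9 0.1 | 121 290 [228, 223, 221] 71.1 -24.9 1.3 | 123 290 [210, 203, 199] 68.5 -25.2 0.7 | 125 290 [172, 171, 158] 69.9 -24.6 6.2 | 127 290 [205, 216, 200] 69.3 -24.4 8.7 | 129 290 [215, 216, 198] 66.9 -24.6 8.5 | 131 290 [175, 174, 161] 65.1 -24.7 9.0 | 133 290 [236, 231, 226] 57.4 -25.9 1.1 | 135 290 [101, 98, 97] 56.8 -25.8 3.6 | 137 290 [157, 151, 152] 56.5 -25.5 6.5 | 139 290 [143
[... 1598 characters left out ...]
-24.4 -29.9 34.2 | 217 290 [194, 190, 180] -27.3 -30.1 34.6 | 219 290 [193, 189, 175] -62.9 -35.0 8.7 | 221 290 [241, 240, 228] -86.4 -38.1 -6.8 | 223 290 [249, 249, 239] -89.3 -38.3 -5.7 | 225 290 [247, 247, 235] -91.8 -38.4 -4.4 | 227 290 [246, 246, 235] -94.1 -38.5 -2.7 | 229 290 [250, 250, 238] -97.2 -38.7 -1.7 | 231 290 [175, 170, 153] -99.1 -38.8 0.2 | 233 290 [7, 5, 7] -126.3 -42.3 -16.4 | 235 290 [12, 15, 16] -128.5 -42.4 -14.4 | 
ledge 3115 0.47744464735491543 0.8006569334870193
foot N 6.537006492554106
top N 35.22266725963341 [-48.02365508  33.77446238] [-29.89483314  28.98694861]
key 340 [47.04079567 56.52856184 69.00558729] [17.09472382 26.74722265 36.60348335] 10.195299998262287
```

>>> send_rows:
  targets:
    - {"translation":[-1.8,0.56,2],"spin":0.2,"jaw":1}
    - {"translation":[-1.8,0.56,5],"spin":0.2,"jaw":1}
    - {"translation":[-1.8,0.56,8],"spin":0.2,"jaw":1}
    - {"translation":[-1.8,0.56,10],"spin":0.2,"jaw":1}
    - {"translation":[-1.8,0.56,11],"spin":0.2,"jaw":1}
  force: 25

```text
time: 3.15
tool_pos: [0.5714, -0.0406, 0.1147]
tool_rot: [-3.138, 0.0, 1.201]
contact_force: [0.7, -0.4, -0.2]
opening: 0.0921
grip_force: 0.0
```

>>> send_rows:
  targets:
    - {"translation":[0,0,1],"spin":0,"jaw":1}
    - {"translation":[0,0,2],"spin":0,"jaw":1}
    - {"translation":[0,0,2.8],"spin":0,"jaw":1}
    - {"translation":[0,0,3.3],"spin":0,"jaw":1}
    - {"translation":[0,0,3.3],"spin":0,"jaw":1}

```text
time: 3.65
tool_pos: [0.5722, -0.0407, 0.0832]
tool_rot: [-3.141, 0.0, 1.2]
contact_force: [-0.5, -0.0, 0.1]
opening: 0.0919
grip_force: 0.0
```

>>> send_rows:
  targets:
    - {"translation":[0,0,0],"spin":0,"jaw":0.55}
    - {"translation":[0,0,0],"spin":0,"jaw":0.5}
    - {"translation":[0,0,0],"spin":0,"jaw":0.5}
    - {"translation":[0,0,0],"spin":0,"jaw":0.5}
    - {"translation":[0,0,0],"spin":0,"jaw":0.5}
  force: 25

```text
time: 4.15
tool_pos: [0.5724, -0.0407, 0.0839]
tool_rot: [-3.142, -0.0, 1.2]
contact_force: [-1.9, 0.9, 1.4]
opening: 0.06
grip_force: 25.0
```

>>> send_rows:
  targets:
    - {"translation":[0,0,0],"spin":0,"jaw":0.5}
    - {"translation":[-0.1,0,-0.3],"spin":0,"jaw":0.5}
    - {"translation":[-0.2,0,-0.8],"spin":0,"jaw":0.5}
    - {"translation":[-0.3,0,-1.2],"spin":0,"jaw":0.5}
    - {"translation":[-0.4,0,-1.5],"spin":0,"jaw":0.5}

```text
time: 4.65
tool_pos: [0.5711, -0.0447, 0.0991]
tool_rot: [3.141, -0.0, 1.2]
contact_force: [0.0, -0.3, -2.8]
opening: 0.06
grip_force: 25.0
```

>>> send_rows:
  targets:
    - {"translation":[-0.5,0,-2],"spin":0,"jaw":0.5}
    - {"translation":[-1,0,-4],"spin":0,"jaw":0.5}
    - {"translation":[-1.5,0,-6],"spin":0,"jaw":0.5}
    - {"translation":[-2.5,0,-7.5],"spin":0,"jaw":0.5}
    - {"translation":[-5,0,-8],"spin":0,"jaw":0.5}
  force: 30

```text
time: 5.15
tool_pos: [0.5539, -0.0905, 0.1808]
tool_rot: [3.138, -0.001, 1.202]
contact_force: [0.3, -0.8, -3.9]
opening: 0.0596
grip_force: 30.0
```

>>> send_rows:
  targets:
    - {"translation":[-3.5,-0.5,0],"spin":6,"jaw":0.5}
    - {"translation":[-7,-1,0],"spin":13,"jaw":0.5}
    - {"translation":[-10.5,-1.5,0],"spin":20,"jaw":0.5}
    - {"translation":[-14,-2.2,0],"spin":27,"jaw":0.5}
    - {"translation":[-17,-2.8,0],"spin":34,"jaw":0.5}

```text
time: 5.65
tool_pos: [0.464, -0.2408, 0.1789]
tool_rot: [3.141, 0.0, 0.601]
contact_force: [-0.1, -0.9, -3.1]
opening: 0.0595
grip_force: 30.0
```

>>> send_rows:
  targets:
    - {"translation":[-1,0,0],"spin":7,"jaw":0.5}
    - {"translation":[-1.2,0,0],"spin":14,"jaw":0.5}
    - {"translation":[-1.2,0,0],"spin":21,"jaw":0.5}
    - {"translation":[-1.2,0,0],"spin":28,"jaw":0.5}
    - {"translation":[-1.2,0,0],"spin":31.3,"jaw":0.5}

```text
time: 6.15
tool_pos: [0.4551, -0.2463, 0.1789]
tool_rot: [-3.142, -0.0, 0.056]
contact_force: [-0.7, -0.0, -4.4]
opening: 0.0597
grip_force: 30.0
```

```bash
python3 -c "
from h import *
s=monitor.observe(); print(s['tool_pos'],s['tool_rot'],s['contact_force'])
wrist('2')
z=np.load('w2.npz');P=z['P']
"
```

```text
[ 0.45512523 -0.24630787  0.17887247] [-3.14150835e+00 -1.08209256e-04  5.56980610e-02] [-0.74430888 -0.04812929 -4.36908742]
```

View pics/w2.png

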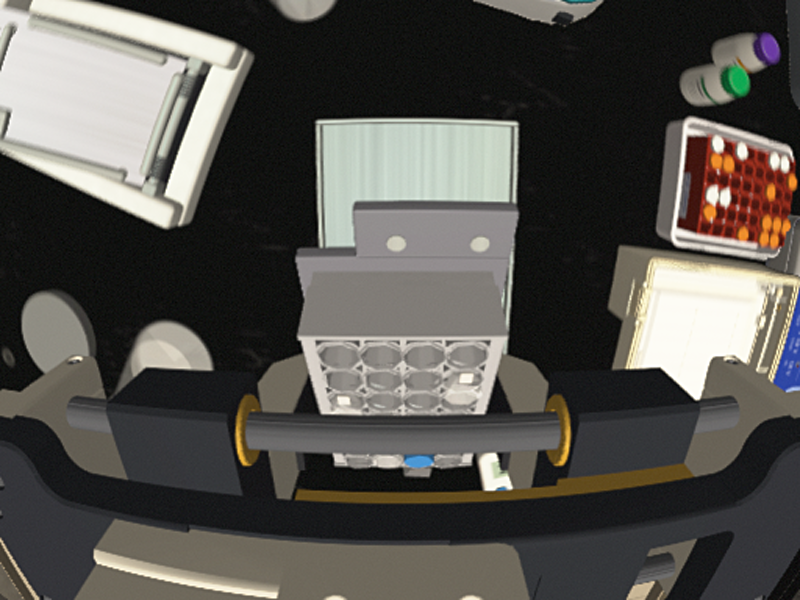

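Run:
```python
from h import *
z=np.load("w2.npz"); P,o,D=z["P"],z["o"],z["D"]
for p in((317,121),(518,122),(319,246),(514,300)): print(np.round(at(o,D,*p,.014)*1000,1))
s=monitor.observe(); Rt=R.from_euler('xyz',s["tool_rot"]).as_matrix()
q=(P-s["tool_pos"])@Rt*1000
for p in((435,222),(435,258),(400,310),(480,310),(330,310),(400,338)): print(p,np.round(q[int(p[1]*.64),int(p[0]*.64)],1))
```

```text
[ 560.1 -182.    14. ]
[ 568.4 -320.8   14. ]
[ 471.7 -186.3   14. ]
[ 439.4 -330.6   14. ]
(435, 222) [ 61.5  10.1 -19.8]
(435, 258) [ 48.8  10.8 -12.1]
(400, 310) [ 36.4  -0.1 -27.4]
(480, 310) [ 36.2  23.8 -26.8]
(330, 310) [ 36.6 -21.  -28.2]
(400, 338) [ 30.8  -0.1 -35.7]
```

>>> send_rows:
  targets:
    - {"translation":[0,0.5,3],"spin":-0.3,"jaw":0.5}
    - {"translation":[0,0.9,7],"spin":-0.3,"jaw":0.5}
    - {"translation":[0,0.9,10.5],"spin":-0.3,"jaw":0.5}
    - {"translation":[0,0.9,12.5],"spin":-0.3,"jaw":0.5}
    - {"translation":[0,0.9,13.4],"spin":-0.3,"jaw":0.5}

```text
time: 6.7
tool_pos: [0.4548, -0.2545, 0.0428]
tool_rot: [-3.139, 0.003, 0.066]
contact_force: [0.5, 1.0, -3.5]
opening: 0.0598
grip_force: 30.0
```

>>> send_rows:
  targets:
    - {"translation":[0,0,0.3],"spin":0,"jaw":0.5}
    - {"translation":[0.1,0,0.6],"spin":0,"jaw":0.5}
    - {"translation":[0.3,0,0.9],"spin":0,"jaw":0.5}
    - {"translation":[0.5,0,1.2],"spin":0,"jaw":0.5}
    - {"translation":[0.6,0,1.5],"spin":0,"jaw":0.5}
  force: 10

```text
time: 7.2
tool_pos: [0.4633, -0.2556, 0.0306]
tool_rot: [3.139, -0.003, 0.066]
contact_force: [2.2, -0.4, 0.4]
opening: 0.0598
grip_force: 10.0
```

>>> send_rows:
  targets:
    - {"translation":[0.1,0,0.2],"spin":0,"jaw":0.5}
    - {"translation":[0.2,0,0.4],"spin":0,"jaw":0.5}
    - {"translation":[0.3,0,0.6],"spin":0,"jaw":0.5}
    - {"translation":[0.4,0,0.8],"spin":0,"jaw":0.5}
    - {"translation":[0.4,0,0.9],"spin":0,"jaw":0.5}
  force: 6

```text
time: 7.7
tool_pos: [0.4658, -0.2544, 0.0203]
tool_rot: [-3.141, 0.0, 0.066]
contact_force: [0.8, 0.4, -2.2]
opening: 0.0605
grip_force: 6.0
```

Run:
```python
from h import *
im,d,P,o,D=wrist("3")
s=monitor.observe(); Rt=R.from_euler('xyz',s["tool_rot"]).as_matrix(); q=(P-s["tool_pos"])@Rt*1000
c=[q[v,268] for v in range(60,240,6)]; W=[P[v,268]*1000 for v in range(60,240,6)]
for a,b,v in zip(c,W,range(60,240,6)): print(v,np.round(a,1),np.round(b[2],1))
```

```text
60 [105.5   6.8  19.7] 0.5
66 [102.    6.8  21. ] -0.8
72 [97.   6.4  7.1] 13.1
78 [94.4  6.7 16.8] 3.4
84 [90.8  6.7 15.7] 4.5
90 [87.3  6.7 16.7] 3.5
96 [83.8  6.7 17.2] 3.0
102 [80.3  6.8 17.5] 2.7
108 [76.7  6.8 17.2] 3.0
114 [73.2  6.8 16.5] 3.7
120 [69.6  6.8 17.9] 2.4
126 [66.1  6.8 17.3] 2.9
132 [63.3  6.6  9. ] 11.2
138 [59.8  6.6 10.1] 10.1
144 [56.5  6.6  9.2] 11.0
150 [53.   6.6  9.2] 11.0
156 [49.3  6.7 10.7] 9.5
162 [45.8  6.7 10.2] 10.0
168 [42.6  6.7  9. ] 11.2
174 [41.8  6.3 -2.4] 22.6
180 [ 41.7   5.9 -14.6] 34.9
186 [ 40.3   5.7 -20.3] 40.5
192 [31.4  6.5 -1.7] 21.9
198 [29.8  6.3 -7.1] 27.4
204 [ 28.8   6.1 -14.1] 34.3
210 [ 27.7   5.9 -19.8] 40.1
216 [18.4  6.5 -4.6] 24.8
222 [ 17.2   6.4 -10.5] 30.7
228 [ 16.4   6.2 -16.4] 36.7
234 [ 14.4   6.1 -19.7] 39.9
```

>>> send_rows:
  targets:
    - {"translation":[0,0,0.1],"spin":0,"jaw":0.5}
    - {"translation":[0,0,0.1],"spin":0,"jaw":0.7}
    - {"translation":[0,0,0.1],"spin":0,"jaw":0.85}
    - {"translation":[0,0,0.1],"spin":0,"jaw":0.95}
    - {"translation":[0,0,0.1],"spin":0,"jaw":1}

```text
time: 8.25
tool_pos: [0.4659, -0.2546, 0.0199]
tool_rot: [3.141, -0.0, 0.065]
contact_force: [-0.7, 0.4, 0.4]
opening: 0.0837
grip_force: 0.0
```

>>> send_rows:
  targets:
    - {"translation":[0,0,-1],"spin":0,"jaw":1}
    - {"translation":[0,0,-4],"spin":0,"jaw":1}
    - {"translation":[0,0,-8],"spin":0,"jaw":1}
    - {"translation":[0,0,-13],"spin":0,"jaw":1}
    - {"translation":[0,0,-18],"spin":0,"jaw":1}

```text
time: 8.75
tool_pos: [0.4654, -0.2542, 0.2022]
tool_rot: [-3.141, 0.0, 0.065]
contact_force: [0.7, -0.5, 0.3]
opening: 0.0917
grip_force: 0.0
```

Run:
```python
from h import *
im,d,P,o,D=wrist("4")
W=P*1000
m=(abs(W[...,0]-(475))<110)&(abs(W[...,1]+255)<80)
m[240:]=False
for a,b in((7,14),(31,37),(1,5)):
    k=m&(W[...,2]>a)&(W[...,2]<b); print(a,k.sum(),np.round(np.percentile(W[k],[2,50,98],axis=0),1).tolist())
im2,d2,P2=cloud("top"); T=pick(reg(P2,505,610,240,370),.03,.05); rect(T,"read block top")
s=monitor.observe(); print(s["tool_pos"],s["tool_rot"])
```

```text
7 2560 [[374.9, -327.7, 7.3], [507.7, -259.3, 9.7], [565.5, -184.0, 13.9]]
31 1002 [[418.9, -285.4, 31.2], [462.6, -255.1, 35.6], [507.8, -224.6, 37.0]]
1 10296 [[379.8, -322.8, 1.2], [488.0, -254.1, 2.8], [563.7, -188.0, 4.4]]
read block top 53 [ 420.4 -256.7] [13.7 60. ] 12.2 z [32.7 36.2 45.2]
[ 0.46877941 -0.25659643  0.2077006 ] [ 3.13219492 -0.01114015  0.06570849]
```

>>> send_rows:
  targets:
    - {"translation":[0,-4.2,0],"spin":0,"jaw":1}
    - {"translation":[0,-8.4,0],"spin":0,"jaw":1}
    - {"translation":[0,-12.6,0],"spin":0,"jaw":1}
    - {"translation":[0,-16.8,0],"spin":0,"jaw":1}
    - {"translation":[0,-21,0],"spin":0,"jaw":1}

```text
time: 9.35
tool_pos: [0.4516, -0.0434, 0.2001]
tool_rot: [3.142, -0.001, 0.065]
contact_force: [0.5, -0.4, -0.2]
opening: 0.0918
grip_force: 0.0
```

>>> send_rows:
  targets:
    - {"translation":[0,-4.2,0],"spin":0,"jaw":1}
    - {"translation":[0,-8.4,0],"spin":0,"jaw":1}
    - {"translation":[0,-12.6,0],"spin":0,"jaw":1}
    - {"translation":[0,-16.8,0],"spin":0,"jaw":1}
    - {"translation":[0,-21,0],"spin":0,"jaw":1}

```text
time: 9.85
tool_pos: [0.4378, 0.1662, 0.2002]
tool_rot: [-3.141, -0.001, 0.066]
contact_force: [0.9, -0.9, -0.5]
opening: 0.0918
grip_force: 0.0
```

>>> send_rows:
  targets:
    - {"translation":[-0.2,-4,0],"spin":-8,"jaw":1}
    - {"translation":[-0.4,-8,0],"spin":-16,"jaw":1}
    - {"translation":[-0.6,-12,0],"spin":-24,"jaw":1}
    - {"translation":[-0.9,-15,0],"spin":-32,"jaw":1}
    - {"translation":[-0.9,-15,0],"spin":-40,"jaw":1}

```text
time: 10.35
tool_pos: [0.4185, 0.3169, 0.1998]
tool_rot: [-3.141, -0.001, 0.773]
contact_force: [1.0, -1.0, -0.1]
opening: 0.092
grip_force: 0.0
```

>>> send_rows:
  targets:
    - {"translation":[0,0,0],"spin":-8,"jaw":1}
    - {"translation":[0,0,0],"spin":-16,"jaw":1}
    - {"translation":[0,0,0],"spin":-24,"jaw":1}
    - {"translation":[0,0,0],"spin":-32,"jaw":1}
    - {"translation":[0,0,0],"spin":-40,"jaw":1}

```text
time: 10.85
tool_pos: [0.4193, 0.3136, 0.2]
tool_rot: [3.142, -0.0, 1.468]
contact_force: [-0.7, 0.6, -0.9]
opening: 0.0921
grip_force: 0.0
```

>>> send_rows:
  targets:
    - {"translation":[0,0,0],"spin":-6.4,"jaw":1}
    - {"translation":[0,0,0],"spin":-6.4,"jaw":1}
    - {"translation":[0,0,0],"spin":-6.4,"jaw":1}
    - {"translation":[0,0,0],"spin":-6.4,"jaw":1}
    - {"translation":[0,0,0],"spin":-6.4,"jaw":1}

```text
time: 11.35
tool_pos: [0.4195, 0.3136, 0.1998]
tool_rot: [3.142, -0.0, 1.572]
contact_force: [-1.0, -0.0, -0.2]
opening: 0.0916
grip_force: 0.0
```

Run:
```python
from h import *
im,d,P,o,D=wrist("5")
s=monitor.observe(); print(s["tool_pos"],s["tool_rot"])
W=P*1000; m=(abs(W[...,0]-422)<60)&(abs(W[...,1]-310)<75)
for a,b in((3,9),(31,37)):
    k=m&(W[...,2]>a)&(W[...,2]<b); print(a,k.sum(),np.round(np.percentile(W[k],[1,50,99],axis=0),1).tolist()); rect(W[k]/1000,'')
```

```text
[0.41955321 0.3136328  0.19976019] [ 3.14151118e+00 -7.06923250e-05  1.57243753e+00]
3 876 [[389.8, 245.1, 3.8], [415.8, 290.4, 5.7], [460.9, 360.9, 7.4]]
 876 [425.6 302.9] [ 70.8 116.3] 0.9 z [4.4 5.7 6.9]
31 2170 [[395.9, 268.4, 31.2], [425.5, 313.7, 34.7], [455.1, 357.9, 36.9]]
 2170 [425.3 312.7] [60.2 90.9] 0.9 z [31.8 34.7 36.4]
```

View pics/w5.png

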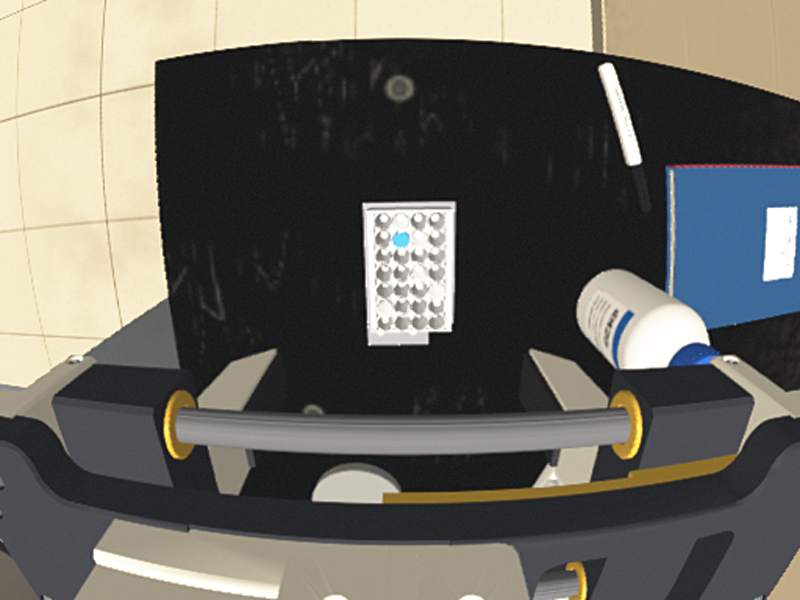

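>>> send_rows:
  targets:
    - {"translation":[-0.08,0.58,3],"spin":-0.8,"jaw":1}
    - {"translation":[-0.08,0.58,7],"spin":-0.8,"jaw":1}
    - {"translation":[-0.08,0.58,11],"spin":-0.8,"jaw":1}
    - {"translation":[-0.08,0.58,13.5],"spin":-0.8,"jaw":1}
    - {"translation":[-0.08,0.58,15],"spin":-0.8,"jaw":1}

```text
time: 11.9
tool_pos: [0.4243, 0.3122, 0.0474]
tool_rot: [-3.139, 0.002, 1.587]
contact_force: [-1.0, -1.0, 0.1]
opening: 0.0915
grip_force: 0.0
```

>>> send_rows:
  targets:
    - {"translation":[0,0,1],"spin":0,"jaw":1}
    - {"translation":[0,0,2],"spin":0,"jaw":1}
    - {"translation":[0,0,2.8],"spin":0,"jaw":1}
    - {"translation":[0,0,3.2],"spin":0,"jaw":1}
    - {"translation":[0,0,3.2],"spin":0,"jaw":1}

```text
time: 12.4
tool_pos: [0.4253, 0.3129, 0.0176]
tool_rot: [-3.141, 0.0, 1.587]
contact_force: [-0.6, -0.3, 0.3]
opening: 0.092
grip_force: 0.0
```

>>> send_rows:
  targets:
    - {"translation":[0,0,0],"spin":0,"jaw":0.55}
    - {"translation":[0,0,0],"spin":0,"jaw":0.5}
    - {"translation":[0,0,0],"spin":0,"jaw":0.5}
    - {"translation":[0,0,0],"spin":0,"jaw":0.5}
    - {"translation":[0,0,0],"spin":0,"jaw":0.5}
  force: 25

```text
time: 12.9
tool_pos: [0.4254, 0.3129, 0.0179]
tool_rot: [3.141, -0.0, 1.587]
contact_force: [-0.5, -0.2, 1.9]
opening: 0.06
grip_force: 25.0
```

>>> send_rows:
  targets:
    - {"translation":[0,0,0],"spin":0,"jaw":0.5}
    - {"translation":[0,0,-1],"spin":0,"jaw":0.5}
    - {"translation":[0,0,-4],"spin":0,"jaw":0.5}
    - {"translation":[0,0,-8],"spin":0,"jaw":0.5}
    - {"translation":[0,0,-12],"spin":0,"jaw":0.5}

```text
time: 13.4
tool_pos: [0.4247, 0.3125, 0.1389]
tool_rot: [-3.14, 0.001, 1.587]
contact_force: [1.1, -0.1, -3.6]
opening: 0.0596
grip_force: 25.0
```

>>> send_rows:
  targets:
    - {"translation":[-0.5,0.2,-2],"spin":0,"jaw":0.5}
    - {"translation":[-1.5,0.6,-4],"spin":0,"jaw":0.5}
    - {"translation":[-3.5,1.4,-6],"spin":0,"jaw":0.5}
    - {"translation":[-6,2.4,-6.2],"spin":0,"jaw":0.5}
    - {"translation":[-9,3.5,-6.2],"spin":0,"jaw":0.5}

```text
time: 13.9
tool_pos: [0.462, 0.2231, 0.2009]
tool_rot: [3.14, -0.001, 1.589]
contact_force: [0.6, -0.3, -3.8]
opening: 0.0596
grip_force: 25.0
```

>>> send_rows:
  targets:
    - {"translation":[-2.7,1.1,0],"spin":0,"jaw":0.5}
    - {"translation":[-5.4,2.1,0],"spin":0,"jaw":0.5}
    - {"translation":[-8,3.2,0],"spin":0,"jaw":0.5}
    - {"translation":[-10.7,4.2,0],"spin":0,"jaw":0.5}
    - {"translation":[-13.4,5.3,0],"spin":0,"jaw":0.5}

```text
time: 14.4
tool_pos: [0.5168, 0.0892, 0.1998]
tool_rot: [-3.141, -0.0, 1.587]
contact_force: [0.2, -0.2, -3.3]
opening: 0.0595
grip_force: 25.0
```

>>> send_rows:
  targets:
    - {"translation":[-2.7,1.1,0],"spin":-8,"jaw":0.5}
    - {"translation":[-5.4,2.1,0],"spin":-16,"jaw":0.5}
    - {"translation":[-8,3.2,0],"spin":-24,"jaw":0.5}
    - {"translation":[-10.7,4.2,0],"spin":-32,"jaw":0.5}
    - {"translation":[-13.4,5.3,0],"spin":-40,"jaw":0.5}

```text
time: 14.9
tool_pos: [0.572, -0.0438, 0.1997]
tool_rot: [-3.141, -0.001, 2.291]
contact_force: [0.6, 0.4, -3.7]
opening: 0.0598
grip_force: 25.0
```

>>> send_rows:
  targets:
    - {"translation":[0,0,0],"spin":-8,"jaw":0.5}
    - {"translation":[0,0,0],"spin":-16,"jaw":0.5}
    - {"translation":[0,0,0],"spin":-24,"jaw":0.5}
    - {"translation":[0,0,0],"spin":-32,"jaw":0.5}
    - {"translation":[0,0,0],"spin":-40,"jaw":0.5}

```text
time: 15.4
tool_pos: [0.5717, -0.0427, 0.1996]
tool_rot: [3.141, -0.001, 2.989]
contact_force: [-0.2, -0.8, -3.5]
opening: 0.06
grip_force: 25.0
```

>>> send_rows:
  targets:
    - {"translation":[0,0,0],"spin":-8,"jaw":0.5}
    - {"translation":[0,0,0],"spin":-16,"jaw":0.5}
    - {"translation":[0,0,0],"spin":-24,"jaw":0.5}
    - {"translation":[0,0,0],"spin":-32,"jaw":0.5}
    - {"translation":[0,0,0],"spin":-40,"jaw":0.5}

```text
time: 15.9
tool_pos: [0.5717, -0.0426, 0.1997]
tool_rot: [3.141, -0.001, -2.596]
contact_force: [0.4, 0.2, -4.3]
opening: 0.0596
grip_force: 25.0
```

>>> send_rows:
  targets:
    - {"translation":[0,0,0],"spin":-8,"jaw":0.5}
    - {"translation":[0,0,0],"spin":-16,"jaw":0.5}
    - {"translation":[0,0,0],"spin":-24,"jaw":0.5}
    - {"translation":[0,0,0],"spin":-32,"jaw":0.5}
    - {"translation":[0,0,0],"spin":-37.9,"jaw":0.5}

```text
time: 16.4
tool_pos: [0.5717, -0.0426, 0.1996]
tool_rot: [3.14, -0.0, -1.935]
contact_force: [-0.3, -0.1, -2.9]
opening: 0.0599
grip_force: 25.0
```

Run:
```python
from h import *
im,d,P,o,D=wrist("6")
s=monitor.observe(); print(s["tool_pos"],s["tool_rot"],s["qpos"],s["time"])
r=np.load("reader.npz"); q=s["tool_pos"][:2]-r["c"]; print("tool in reader",q@r["ex"]*1000,q@r["ey"]*1000)
```

```text
[ 0.57178624 -0.04263897  0.19969194] [ 3.14054488e+00 -1.09439024e-04 -1.93039811e+00] [-2.08105578e-01  4.52665257e-01  1.42888364e+00  5.24361734e-05
  1.26109604e+00 -2.99011240e+00] 16.45
tool in reader -59.78244410705042 -0.3588837699783007
```

View pics/w6.png

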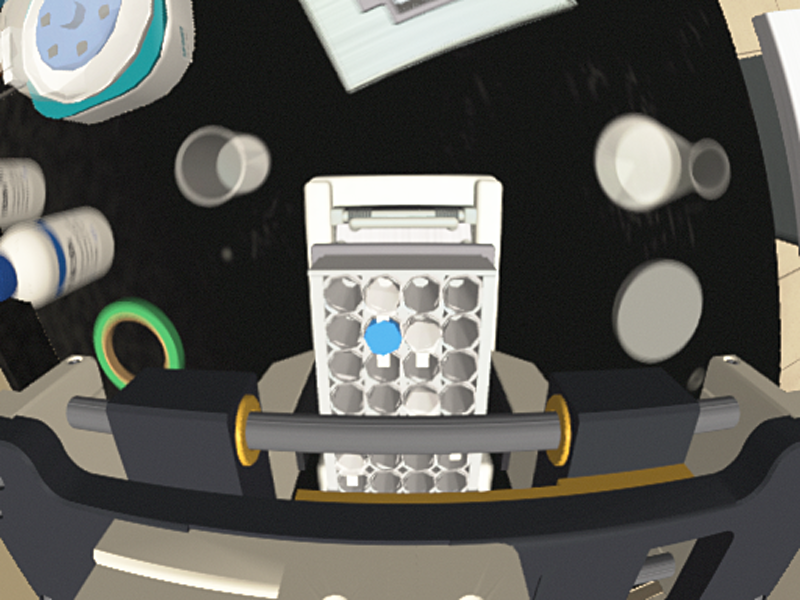

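Run:
```python
from h import *
z=np.load("w6.npz"); P=z["P"]
s=monitor.observe(); print(s["tool_pos"],s["tool_rot"])
Rt=R.from_euler('xyz',s["tool_rot"]).as_matrix(); q=(P-s["tool_pos"])@Rt*1000
X,Y,Z=q[...,0],q[...,1],q[...,2]
m=(abs(Y)<45)&(X>25)&(X<70); m[300:]=0
k=m&(Z>8)&(Z<14.5);print("foot",k.sum(),np.percentile(X[k],[2,50,98]),np.percentile(Y[k],[1,99]),np.median(Z[k]))
k=m&(Z>-20)&(Z<-15);print("top",k.sum(),np.percentile(X[k],[2,50,98]),np.percentile(Y[k],[1,99]))
# tilt/yaw of foot edge
e=[]
for u in range(205,312,8):
    c=[v for v in range(140,175) if m[v,u] and 6<Z[v,u]<16]
    if c: e.append((Y[c[0],u],X[c[0],u]))
e=np.array(e); print(np.round(e,1).tolist(), np.degrees(np.arctan(np.polyfit(e[:,0],e[:,1],1)[0])))
```

```text
[ 0.57178624 -0.04263897  0.19969194] [ 3.14054488e+00 -1.09439024e-04 -1.93039811e+00]
foot 965 [43.49823017 46.70588619 49.05794606] [-34.62068383  34.03711753] 12.138294518233707
top 2377 [25.93687785 37.09178989 46.19987867] [-29.61652534  28.95717189]
[[-31.7, 48.6], [-26.7, 48.7], [-22.0, 48.5], [-17.2, 49.0], [-12.4, 49.1], [-7.7, 49.0], [-2.9, 49.2], [1.8, 49.0], [6.5, 48.9], [11.1, 49.2], [16.0, 48.9], [20.4, 49.0], [25.5, 48.5], [30.3, 48.5]] 0.020895473422112044
```

>>> send_rows:
  targets:
    - {"translation":[-0.2,0,2],"spin":0.5,"jaw":0.5}
    - {"translation":[-0.2,0,4.5],"spin":0.5,"jaw":0.5}
    - {"translation":[-0.2,0,6.2],"spin":0.5,"jaw":0.5}
    - {"translation":[-0.2,0,7.2],"spin":0.5,"jaw":0.5}
    - {"translation":[-0.2,0,7.4],"spin":0.5,"jaw":0.5}

```text
time: 16.95
tool_pos: [0.5722, -0.0407, 0.1246]
tool_rot: [3.139, -0.0, -1.95]
contact_force: [-0.8, -0.0, -2.9]
opening: 0.0598
grip_force: 25.0
```

>>> send_rows:
  targets:
    - {"translation":[0,0,0.2],"spin":0,"jaw":0.5}
    - {"translation":[0,0,0.4],"spin":0,"jaw":0.5}
    - {"translation":[0,0,0.6],"spin":0,"jaw":0.5}
    - {"translation":[0,0,0.7],"spin":0,"jaw":0.5}
    - {"translation":[0,0,0.7],"spin":0,"jaw":0.5}
  force: 14

```text
time: 17.45
tool_pos: [0.5731, -0.0409, 0.1189]
tool_rot: [-3.141, 0.0, -1.949]
contact_force: [-0.3, -0.0, -3.1]
opening: 0.0597
grip_force: 14.0
```

Run:
```python
from h import *
s=monitor.observe(); print(s["tool_pos"],s["tool_rot"],s["contact_force"],s["torque"])
r=np.load("reader.npz"); q=s["tool_pos"][:2]-r["c"]; print("tool in reader",q@r["ex"]*1000,q@r["ey"]*1000)
```

```text
[ 0.57308626 -0.04088881  0.11887491] [-3.14129940e+00  1.48996778e-04 -1.94868234e+00] [-0.32852364 -0.0299809  -3.07540796] [ 0.04188248  0.08548268 -0.00376638]
tool in reader -57.68097605548121 -0.9393432442766636
```

>>> send_rows:
  targets:
    - {"translation":[0.02,0.04,0.2],"spin":-0.5,"jaw":0.5}
    - {"translation":[0.1,0.04,0.5],"spin":-0.5,"jaw":0.5}
    - {"translation":[0.2,0.04,0.8],"spin":-0.5,"jaw":0.5}
    - {"translation":[0.25,0.04,1.2],"spin":-0.5,"jaw":0.5}
    - {"translation":[0.3,0.04,1.6],"spin":-0.5,"jaw":0.5}
  force: 10

```text
time: 17.95
tool_pos: [0.5714, -0.0437, 0.1023]
tool_rot: [3.141, -0.0, -1.94]
contact_force: [0.0, -2.3, -1.9]
opening: 0.0596
grip_force: 10.0
```

Run:
```python
from h import *
im,d,P,o,D=wrist("7")
s=monitor.observe(); print(s["tool_pos"],s["tool_rot"],s["contact_force"],s["torque"])
r=np.load("reader.npz"); c,ex,ey=r["c"],r["ex"],r["ey"]
q=s["tool_pos"][:2]-c; print("tool in reader",q@ex*1000,q@ey*1000)
X,Y,Z=(P[...,:2]-c)@ex*1000,(P[...,:2]-c)@ey*1000,P[...,2]*1000
for v in range(130,215,5): print(v,*np.round([X[v,262],Y[v,262],Z[v,262]],1),end=" | ")
```

```text
[ 0.57104816 -0.0435705   0.1015579 ] [ 3.14023242e+00 -9.85227423e-05 -1.94012497e+00] [-0.12439573 -1.51818182 -2.16786144] [-0.11023653 -0.04601777 -0.13652381]
tool in reader -60.91762261572525 -0.006899413024764878
130 -118.8 2.5 25.8 | 135 -115.0 2.5 26.9 | 140 -110.8 2.5 25.7 | 145 -107.2 2.5 28.2 | 150 -104.8 2.4 38.1 | 155 -101.3 2.4 40.2 | 160 -99.8 2.2 51.7 | 165 -108.1 1.4 107.1 | 170 -105.9 1.3 109.3 | 175 -101.2 1.5 101.5 | 180 -97.4 1.5 98.0 | 185 -96.1 1.5 103.5 | 190 -95.4 1.4 110.8 | 195 -93.1 1.4 112.0 | 200 -92.1 1.3 117.1 | 205 -89.6 1.3 117.9 | 210 -87.1 1.3 118.4 |
```

View pics/w7.png

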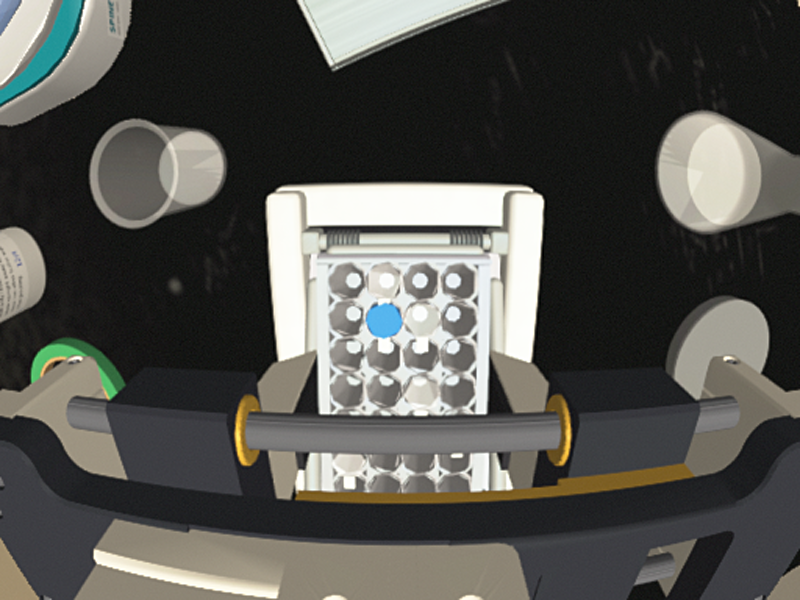

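>>> send_rows:
  targets:
    - {"translation":[0,0,0.4],"spin":0,"jaw":0.5}
    - {"translation":[0,0,0.8],"spin":0,"jaw":0.5}
    - {"translation":[-0.08,0,1.2],"spin":0,"jaw":0.5}
    - {"translation":[-0.15,0,1.5],"spin":0,"jaw":0.5}
    - {"translation":[-0.18,0,1.7],"spin":0,"jaw":0.5}
  force: 8

```text
time: 18.5
tool_pos: [0.572, -0.0416, 0.0856]
tool_rot: [3.141, 0.0, -1.94]
contact_force: [-5.5, -1.3, 10.1]
opening: 0.0598
grip_force: 8.0
```

Run:
```python
from h import *
im,d,P,o,D=wrist("8")
s=monitor.observe(); print(s["tool_pos"],s["tool_rot"],s["contact_force"],s["torque"])
r=np.load("reader.npz"); c,ex,ey=r["c"],r["ex"],r["ey"]
q=s["tool_pos"][:2]-c; print("tool in reader",q@ex*1000,q@ey*1000)
X,Y,Z=(P[...,:2]-c)@ex*1000,(P[...,:2]-c)@ey*1000,P[...,2]*1000
S=(X+40.6)*np.cos(.5)+(Z-73.4)*np.sin(.5); N=-(X+40.6)*np.sin(.5)+(Z-73.4)*np.cos(.5)
for v in range(140,255,4): print(v,*np.round([S[v,262],Y[v,262],N[v,262]],1),end=" | ")
```

```text
[ 0.57201914 -0.04158684  0.0856897 ] [ 3.14104620e+00  1.19864526e-05 -1.93956309e+00] [ 0.0613951  -0.77760956 -2.12079308] [0.0289437  0.15723616 0.05112863]
tool in reader -58.71719604375311 -0.19620965178997196
140 -84.4 2.5 -7.9 | 144 -81.2 2.5 -7.9 | 148 -79.1 2.5 -10.5 | 152 -72.4 2.4 -0.2 | 156 -69.3 2.3 0.2 | 160 -63.5 2.2 9.5 | 164 -52.9 1.8 35.6 | 168 -50.3 1.7 36.6 | 172 -49.3 1.8 31.5 | 176 -47.9 1.9 27.8 | 180 -46.9 1.9 22.1 | 184 -41.4 1.7 35.5 | 188 -39.1 1.7 35.7 | 192 -35.8 1.6 40.8 | 196 -33.4 1.6 41.6 | 200 -31.5 1.6 40.7 | 204 -29.5 1.6 39.2 | 208 -28.0 1.7 34.6 | 212 -25.6 1.7 36.5 | 216 -24.0 1.8 31.0 | 220 -22.5 1.9 24.3 | 224 -20.4 1.9 21.1 | 228 -17.3 1.7 31.3 | 232 -14.8 1.7 35.6 | 236 -12.4 1.6 40.1 | 240 -10.2 1.6 41.0 | 244 -8.1 1.6 41.6 | 248 -6.0 1.6 41.9 | 252 -3.9 1.7 36.3 |
```

>>> send_rows:
  targets:
    - {"translation":[0,0,0],"spin":0,"jaw":0.7}
    - {"translation":[0,0,0],"spin":0,"jaw":0.9}
    - {"translation":[0,0,0],"spin":0,"jaw":1}
    - {"translation":[0,0,0],"spin":0,"jaw":1}
    - {"translation":[0,0,-0.5],"spin":0,"jaw":1}

```text
time: 19.05
tool_pos: [0.5718, -0.0417, 0.0904]
tool_rot: [3.14, -0.0, -1.94]
contact_force: [-0.3, 0.6, 0.0]
opening: 0.0902
grip_force: 0.0
```

>>> send_rows:
  targets:
    - {"translation":[0,0,-2],"spin":0,"jaw":1}
    - {"translation":[0,0,-5],"spin":0,"jaw":1}
    - {"translation":[0,0,-8],"spin":0,"jaw":1}
    - {"translation":[-3,0,-12],"spin":0,"jaw":1}
    - {"translation":[-6,0,-14.5],"spin":0,"jaw":1}

```text
time: 19.55
tool_pos: [0.5947, 0.0141, 0.2395]
tool_rot: [-3.138, 0.001, -1.942]
contact_force: [1.0, 0.1, 0.6]
opening: 0.0915
grip_force: 0.0
```

>>> send_rows:
  targets:
    - {"translation":[-3,0,0],"spin":0,"jaw":0.6}
    - {"translation":[-6,0,0],"spin":0,"jaw":0.3}
    - {"translation":[-9,0,0],"spin":0,"jaw":0}
    - {"translation":[-10,0,0],"spin":0,"jaw":0}
    - {"translation":[-10,0,0],"spin":0,"jaw":0}

```text
time: 20.05
tool_pos: [0.6299, 0.1084, 0.2356]
tool_rot: [3.141, -0.0, -1.938]
contact_force: [-1.3, -1.3, 0.3]
opening: 0.0566
grip_force: 0.0
```

Run:
```python
from h import *
im,d,P,o,D=wrist("9")
s=monitor.observe(); print(s["tool_pos"],s["tool_rot"],s["time"])
r=np.load("reader.npz"); c,ex,ey=r["c"],r["ex"],r["ey"]
q=s["tool_pos"][:2]-c; print("tool in reader",q@ex*1000,q@ey*1000)
X,Y,Z=(P[...,:2]-c)@ex*1000,(P[...,:2]-c)@ey*1000,P[...,2]*1000
S=(X+40.6)*np.cos(.5)+(Z-73.4)*np.sin(.5); N=-(X+40.6)*np.sin(.5)+(Z-73.4)*np.cos(.5)
for n,m in dict(top=(S>-60)&(S<40)&(abs(Y)<34)&(N>32.5)&(N<38),foot=(S>36)&(S<64)&(abs(Y)<35)&(N>4)&(N<8.5),ledge=(S>72)&(S<106)&(abs(Y)<40)&(abs(N)<3)).items():
    if m.sum()>20: print(n,m.sum(),np.percentile(S[m],[1,99]).round(1),np.percentile(Y[m],[1,99]).round(1),np.median(N[m]).round(2),"dN/dS",np.polyfit(S[m],N[m],1)[0].round(3))
```

```text
[0.6297086  0.1072525  0.23563597] [ 3.14140634e+00 -5.47166101e-04 -1.93896571e+00] 20.1
tool in reader 100.9111786971541 -0.25795262422843857
top 1969 [-33.3  35.2] [-30.2  28.4] 34.82 dN/dS -0.001
foot 1076 [36.2 61.5] [-34.4  32.9] 6.04 dN/dS 0.0
ledge 2846 [ 72.4 105.6] [-39.2  39.2] 0.35 dN/dS -0.009
```

View pics/w9.png

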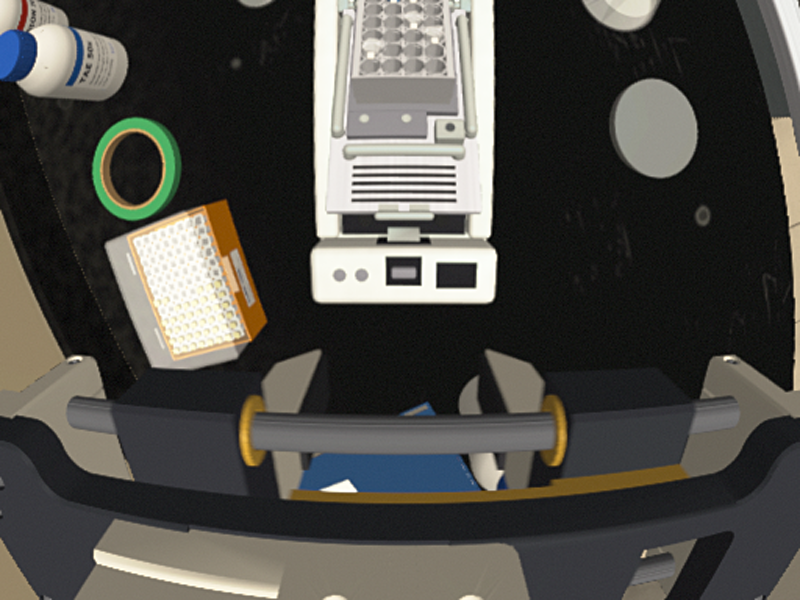

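>>> send_rows:
  targets:
    - {"translation":[2,0.03,0],"spin":0,"jaw":0}
    - {"translation":[4.5,0.03,3],"spin":0,"jaw":0}
    - {"translation":[6.6,0.03,6],"spin":0,"jaw":0}
    - {"translation":[6.6,0.03,9],"spin":0,"jaw":0}
    - {"translation":[6.6,0.03,10.5],"spin":0,"jaw":0}
  force: 20

```text
time: 20.6
tool_pos: [0.6038, 0.0434, 0.1285]
tool_rot: [3.138, -0.002, -1.943]
contact_force: [0.4, -0.1, -0.4]
opening: 0.0128
grip_force: 0.0
```

>>> send_rows:
  targets:
    - {"translation":[0,0,0.2],"spin":0,"jaw":0}
    - {"translation":[0,0,0.2],"spin":0,"jaw":0}
    - {"translation":[0,0,0.4],"spin":0,"jaw":0}
    - {"translation":[0,0,0.4],"spin":0,"jaw":0}
    - {"translation":[0,0,0.4],"spin":0,"jaw":0}

```text
time: 21.1
tool_pos: [0.6062, 0.046, 0.1275]
tool_rot: [-3.14, 0.0, -1.94]
contact_force: [-0.1, 0.4, 1.0]
opening: 0.0002
grip_force: 0.0
```

Run:
```python
from h import *
s=monitor.observe(); print(s["tool_pos"],s["tool_rot"],s["contact_force"],s["opening"])
r=np.load("reader.npz"); q=s["tool_pos"][:2]-r["c"]; print("tool in reader",q@r["ex"]*1000,q@r["ey"]*1000)
```

```text
[0.60618069 0.04596822 0.12754407] [-3.14023666e+00  4.86175876e-04 -1.93971927e+00] [-0.10108246  0.3931988   0.95226749] 0.00016452260798194838
tool in reader 35.265988463255354 -0.44291821461469105
```

>>> send_rows:
  targets:
    - {"translation":[0,0.03,0.7],"spin":0,"jaw":0}
    - {"translation":[-0.45,0.03,1.8],"spin":0,"jaw":0}
    - {"translation":[-1.0,0.03,3.0],"spin":0,"jaw":0}
    - {"translation":[-1.35,0.03,4.1],"spin":0,"jaw":0}
    - {"translation":[-1.67,0.03,5.4],"spin":0,"jaw":0}

```text
time: 21.6
tool_pos: [0.6128, 0.0623, 0.0734]
tool_rot: [-3.139, 0.002, -1.94]
contact_force: [0.6, 1.1, 7.8]
opening: 0.0004
grip_force: 3.6
```

>>> send_rows:
  targets:
    - {"translation":[-0.13,0,0.8],"spin":0,"jaw":0}
    - {"translation":[-0.25,0,1.6],"spin":0,"jaw":0}
    - {"translation":[-0.33,0,2.3],"spin":0,"jaw":0}
    - {"translation":[-0.36,0,2.8],"spin":0,"jaw":0}
    - {"translation":[-0.37,0,3.1],"spin":0,"jaw":0}

```text
time: 22.1
tool_pos: [0.6143, 0.066, 0.0428]
tool_rot: [-3.138, 0.002, -1.94]
contact_force: [0.6, 2.8, 9.6]
opening: 0.0005
grip_force: 4.3
```

>>> send_rows:
  targets:
    - {"translation":[0,0,0.1],"spin":0,"jaw":0}
    - {"translation":[0,0,0.2],"spin":0,"jaw":0}
    - {"translation":[0,0,0.3],"spin":0,"jaw":0}
    - {"translation":[0,0,0.4],"spin":0,"jaw":0}
    - {"translation":[0,0,0.4],"spin":0,"jaw":0}

```text
time: 22.6
tool_pos: [0.6143, 0.0661, 0.0389]
tool_rot: [-3.138, 0.002, -1.94]
contact_force: [0.3, 3.7, 8.7]
opening: 0.0007
grip_force: 4.4
```

>>> send_rows:
  targets:
    - {"translation":[0,0,0.05],"spin":0,"jaw":0}
    - {"translation":[0,0,0.1],"spin":0,"jaw":0}
    - {"translation":[0,0,0.15],"spin":0,"jaw":0}
    - {"translation":[0,0,0.2],"spin":0,"jaw":0}
    - {"translation":[0,0,0.2],"spin":0,"jaw":0}

```text
time: 23.1
tool_pos: [0.6144, 0.0662, 0.0377]
tool_rot: [-3.138, 0.003, -1.94]
contact_force: [-1.1, 3.4, 13.7]
opening: 0.0006
grip_force: 6.7
```

>>> send_rows:
  targets:
    - {"translation":[0,0,0.05],"spin":0,"jaw":0}
    - {"translation":[0,0,0.1],"spin":0,"jaw":0}
    - {"translation":[0,0,0.15],"spin":0,"jaw":0}
    - {"translation":[0,0,0.15],"spin":0,"jaw":0}
    - {"translation":[0,0,0.15],"spin":0,"jaw":0}

```text
time: 23.6
tool_pos: [0.6144, 0.0662, 0.0374]
tool_rot: [-3.137, 0.003, -1.939]
contact_force: [-4.5, 2.9, 20.6]
opening: 0.0004
grip_force: 10.9
```

>>> send_rows:
  targets:
    - {"translation":[0,0,-0.2],"spin":0,"jaw":0}
    - {"translation":[0,0,-0.4],"spin":0,"jaw":0}
    - {"translation":[0,0,-0.6],"spin":0,"jaw":0}
    - {"translation":[0,0,-0.8],"spin":0,"jaw":0}
    - {"translation":[0,0,-1],"spin":0,"jaw":0}

```text
time: 24.1
tool_pos: [0.6125, 0.0652, 0.0437]
tool_rot: [3.141, -0.0, -1.94]
contact_force: [0.8, -0.2, 0.5]
opening: 0.0005
grip_force: 0.0
```

>>> send_rows:
  targets:
    - {"translation":[0,0,-1],"spin":0,"jaw":0}
    - {"translation":[0,0,-4],"spin":0,"jaw":0}
    - {"translation":[0,0,-8],"spin":0,"jaw":0}
    - {"translation":[0,0,-12],"spin":0,"jaw":0}
    - {"translation":[0,0,-16],"spin":0,"jaw":0}

```text
time: 24.6
tool_pos: [0.6126, 0.065, 0.2061]
tool_rot: [3.141, -0.0, -1.94]
contact_force: [1.1, 0.5, 0.4]
opening: 0.0005
grip_force: 0.0
```

>>> send_rows:
  targets:
    - {"translation":[-3,0,-1],"spin":0,"jaw":0}
    - {"translation":[-5,0,-1],"spin":0,"jaw":0}
    - {"translation":[-5,0,-1],"spin":0,"jaw":0}
    - {"translation":[-5,0,-1],"spin":0,"jaw":0}
    - {"translation":[-5,0,-1],"spin":0,"jaw":0}

```text
time: 25.1
tool_pos: [0.6305, 0.1109, 0.2138]
tool_rot: [3.141, -0.001, -1.94]
contact_force: [-0.3, 0.9, -0.1]
opening: 0.0005
grip_force: 0.0
```

Run:
```python
from h import *
im,d,P,o,D=wrist("10")
r=np.load("reader.npz"); c,ex,ey=r["c"],r["ex"],r["ey"]
X,Y,Z=(P[...,:2]-c)@ex*1000,(P[...,:2]-c)@ey*1000,P[...,2]*1000
for n,m in dict(top=(X>-60)&(X<20)&(abs(Y)<34)&(Z>70)&(Z<78),foot=(X>5)&(X<36)&(abs(Y)<35)&(Z>43)&(Z<49),ledge=(X>45)&(X<74)&(abs(Y)<40)&(Z<60)).items():
    if m.sum()>20: print(n,m.sum(),np.percentile(X[m],[1,99]).round(1),np.percentile(Y[m],[1,99]).round(1),np.median(Z[m]).round(2),"dZ/dX",np.polyfit(X[m],Z[m],1)[0].round(3))
im,_,_=cloud("scene"); cv2.imwrite("pics/scene9.png",cv2.resize(im[100:330,150:450,::-1],(780,598),interpolation=cv2.INTER_CUBIC))
print(monitor.observe()["time"])
```

```text
top 2079 [-59.3   3.5] [-30.2  28.7] 75.03 dZ/dX 0.012
foot 1090 [ 5.6 35.2] [-34.1  31.8] 46.75 dZ/dX 0.034
ledge 1862 [45.4 73.7] [-39.5  39.4] 41.4 dZ/dX 0.008
25.2
```

View pics/scene9.png

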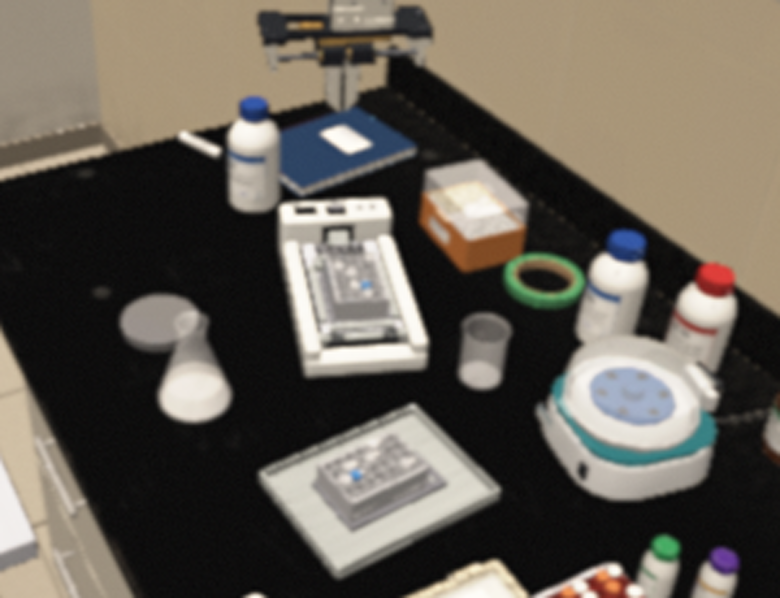

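The picture shows the stage level with the new block in it. The read block is flat in the tray, and the flask, beaker, bottle and dish are where they were.

```bash
python3 -c "
from cell import job
print(job.hand_in())"
```

```text
the job is handed in; nothing more can be done
None
```

The job is handed in after about 25 s of robot time: the read block stands flat in the tray, the waiting block lies home in the nest with its notch on the key, and the stage is level and held by the catch.

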